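# Index a saw blade three teeth on its sharpening head

## Robot

A 6-joint arm with a two-finger parallel gripper is mounted at the origin on the work surface. World frame = base frame: x ahead of the robot, y to its left, z up, the work surface at z = 0. Lengths are in m, angles in rad, forces in N, time in s.
With the tool pointing down it reaches from about 0.225 to 0.875 m from the base axis. Payload 3.4 kg.
Tool frame: the origin (TCP) lies on the centre line of the jaws, within the pads' length; the fingertips stand 22 mm ahead of it and the grasp point (between the pads) lies 3 mm ahead of it; z points along the fingers, y is the line along which they close (so a half turn about z gives the same grasp; the last joint's range is limited). The gripper opens to 85 mm and grips with 20 to 120 N. Pads are 22 mm wide; open, the fingers measure 114 mm over their backs; the gripper's body (76 mm by 85 mm) begins 54 mm behind the grasp point. The pads swing forward as they close: fully open they stand 13 mm farther back than shut.
Start: joints at [-1.23, 0.276, 1.505, -0, 1.361, -0.121], TCP at [0.256, -0.515, 0.253] pointing down, gripper open.
Joint ranges: [-2.89, 2.89], [-0.75, 2.08], [0.22, 2.7], [-1.18, 4.32], [0.11, 2.71], [-2.7, 2.7]. Speed limits (rad/s): [2.57, 2.57, 3.14, 3.14, 3.14, 3.14].

## Interface

Orientations are given as a unit quaternion [w, x, y, z].
In Python, from rig import manip gives the robot as it stands.
- The arm moves only by the shell command python3 steer.py 'ROWS' [OPENING] [FORCE]. ROWS is a JSON object whose key "rows" holds a list of rows, 1 to 5 of them, each of 4 numbers: dx, dy, dz in m, then a turn about the tool's z in rad; each row shifts and turns the commanded pose from where the row before left it, along the tool's axes as they then stand; what a row does not reach is not made up. A row lasts 1/12 s, in which the tool goes at most 0.0417 m and 0.125 rad, less where a joint would pass 70% of its speed; a pose out of reach is approached as far as the arm can. OPENING is the finger opening in m, set as the command begins (- or left out keeps the last). The fingers move at their own pace and stop on an object; FORCE is the grip in N (left out, the last holds). Time passes only in rows, so rows that do not move let the fingers close. It prints the time, the measured TCP pose, the force, the opening and the grip force at its end. Input that does not fit is refused with a message, and nothing moves.
- manip.get_state(): the state, without advancing time (a new reading comes with each control period).
- manip.get_image(name): name is "scene" or "side" or "wrist"; returns a dict with "img" (384x512x3 uint8, red, green, blue), "camera_matrix" (3x3 intrinsics, pixels), "k1" (the pictures are not rectified: a ray, as slopes to the right and down, at radius r is drawn at 1 + k1 r^2 times it, then the intrinsics apply), "T" (4x4, takes a point from camera to world coordinates); the wrist camera has in their place "hand_eye" (4x4, takes a point from camera to tool coordinates, whose origin is the TCP and whose axes are the flange's). Camera axes: x right, y down, z forward; pixel columns grow to the right and rows downward; lengths in m; the calibration is good to about 2 mm. A picture is of the moment at which its call begins: read the wrist's pose just before it. There is no depth.
- manip.sign_off(): hands the job in; it is judged then, once.
The state is a dict: "clock": time; "qpos": joint angles; "qd": joint speeds; "effort": joint torques, N m; "position": TCP position; "ee_rot": TCP orientation; "contact_force": force on the tool from outside, world axes, zero at the start; "moment": the same for the moment, N m; "width": finger opening in m; "gripper_force": force on a finger pad.
Only numpy, scipy, OpenCV 4.12 (cv2) and the standard library are available. Lean on these libraries where they do the work, as an engineer would, in place of code of your own. Each camera call takes 0.05 s, during which the arm holds its last target. There are 200 camera calls.

## Task

Two small sharpening heads stand on the bench: one carries a toothed saw blade, the other a plain disc without teeth. Turn the saw blade by the bar knob on top of it exactly three clicks clockwise, seen from above (one click brings on the next tooth), without clicking past the third, then let go with the pawl seated. Leave the plain disc as it is.

Things in the scene. Friction and masses are not known exactly. Their poses are not given: they have to be found in the camera images.
- saw_blade (a joint): Turn of saw blade and knob on their upright spindle, rad: 0 (seated) at the start, grows clockwise seen from above, no end stop. A sprung pawl seats in the gaps of the 15 teeth: one click = 24 deg (0.419 rad), the third seats at 1.257. Leaving a click takes up to 0.2 N m; past half-way (12 deg) it snaps on to the next; let go within 10 deg of a click, it seats itself.
- saw_blade_grip (a point): On the spindle axis, 82 mm above the bench, inside the blade's knob: a black bar 52 mm long (x), 16 mm wide (y), 54 to 98 mm above the bench, white line on top towards +x; turns with the blade. Hub below: 48 mm across, top at 56 mm. Steel blade: 134 mm across, top at 46 mm. At the start +x points to the fixed pawl block, 85 to 117 mm out, its pawl up to 54 mm high. Head bolted down.
- plain_disc (a joint): Turn of the plain disc and its knob on the other head, rad, 0 at the start, clockwise positive; smooth, without clicks. To be left alone.
- plain_disc_grip (a point): The same point inside the same bar knob of the other head, which carries a dark plain disc without teeth, 132 mm in diameter, with a paper label. To be left alone.

How it is judged:
At the end, for the whole second after the job is handed in: The saw blade rests within 10 degrees of the third click clockwise from its start (1.257 rad), still and let go (value of joint saw_blade between 1.082 and 1.432 rad and velocity of joint saw_blade between -0.05 and 0.05 rad/s); the robot touches nothing.
It fails at once if the saw blade was clicked past the third click (value of joint saw_blade above 1.56 rad).
It fails at once if the plain disc was turned by more than about 10 degrees (value of joint plain_disc above 0.18 rad or value of joint plain_disc below -0.18 rad).
It also fails if it takes over 32 s, if anything falls off the work surface, if the arm or the gripper's body presses on something with over 40 N, if the wrist force passes 120 N, or if a joint passes its speed limit or range.

## Working session

There is one attempt and no reset: what is moved stays moved. The work goes in short steps, Python scripts to look and compute and a shell command to move; the robot and the scene stay as the last step left them, time stands still between calls to the robot, and variables do not carry over. Pictures are saved under pics/ and viewed, at most 10 in all, crops included, and the job is handed in when it is done.

```bash
ls; mkdir -p pics
python3 - <<'E'
from rig import manip
import cv2,numpy as np
for n in("scene","side"):
    d=manip.get_image(n);cv2.imwrite(f"pics/{n}0.png",d["img"][:,:,::-1]);print(n,d["camera_matrix"],d["k1"],d["T"])
    np.savez(f"pics/{n}0.npz",**d)
s=manip.get_state();print(s)
E
```

```text
pics
rig.py
steer.py
scene [[390.85830855   0.         254.39794685]
 [  0.         390.85830855 185.29940496]
 [  0.           0.           1.        ]] -0.13857103827311984 [[-0.76893564  0.52268711 -0.36815237  0.8392045 ]
 [ 0.63929671  0.62309092 -0.45061893  0.34485992]
 [-0.00614031 -0.58185556 -0.81326896  0.71818337]
 [ 0.          0.          0.          1.        ]]
side [[362.29268837   0.         255.12518626]
 [  0.         362.29268837 190.38430443]
 [  0.           0.           1.        ]] -0.09275785908228393 [[-0.92386341 -0.19831807  0.32733215  0.30977917]
 [-0.38194349  0.53228722 -0.75550611  0.53292176]
 [-0.02440421 -0.82300684 -0.56750698  0.5185259 ]
 [ 0.          0.          0.          1.        ]]
{'clock': 0.1, 'qpos': array([-1.23000336e+00,  2.76526180e-01,  1.50599962e+00,  1.28366597e-05,
        1.36070331e+00, -1.20954897e-01]), 'qd': array([-1.71194510e-04, -1.31336113e-05, -4.11900104e-04, -3.99717394e-04,
       -2.99699188e-04,  1.96642164e-03]), 'effort': array([ 1.45697875e-03, -4.17701054e+01, -2.46405029e+01, -1.52293792e-04,
        5.77006504e-03, -5.15811777e-06]), 'position': array([ 0.25604708, -0.51436181,  0.25253212]), 'ee_rot': array([-8.13981824e-04,  9.73466768e-01,  2.28826971e-01, -8.35199779e-05]), 'contact_force': array([-0.52821938, -0.03822062,  0.44369385]), 'moment': array([0.04476365, 0.04178107, 0.01195009]), 'gripper_force': 0.0, 'width': 0.0851231279890836}
```

View pics/scene0.png

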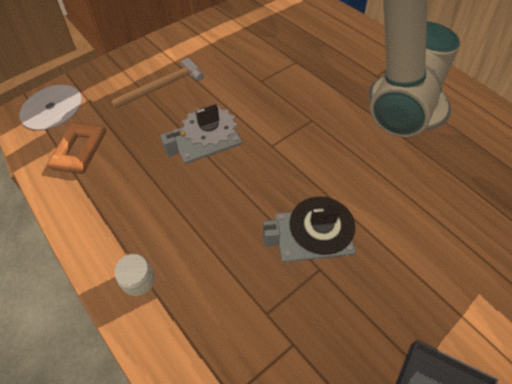

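View pics/side0.png

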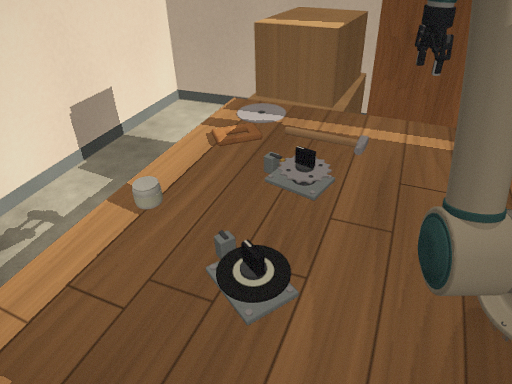

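The toothed saw blade's knob is at about (207,115) in scene and (305,157) in side. The plain disc is at (322,222) and (253,265). Next I'll enlarge both views of the saw and triangulate it.

```bash
cat > h.py <<'E'
import numpy as np,cv2
def ray(d,uv):
    K=d["camera_matrix"];k=float(d["k1"])
    p=cv2.undistortPoints(np.array([[uv]],float),K,np.array([k,0,0,0.]))[0,0]
    T=d["T"];return T[:3,3],T[:3,:3]@np.array([p[0],p[1],1])
def plane(d,uv,z):
    o,v=ray(d,uv);return o+v*(z-o[2])/v[2]
def tri(a,b):
    A=np.zeros((3,3));y=np.zeros(3);R=[]
    for d,uv in(a,b):
        o,v=ray(d,uv);v=v/np.linalg.norm(v);P=np.eye(3)-np.outer(v,v);A+=P;y+=P@o;R.append((P,o))
    x=np.linalg.solve(A,y);return x,[np.linalg.norm(P@(x-o)) for P,o in R]
def proj(d,X):
    T=d["T"];c=T[:3,:3].T@(np.asarray(X,float)-T[:3,3]);return cv2.projectPoints(c.reshape(1,1,3),np.zeros(3),np.zeros(3),d["camera_matrix"],np.array([float(d["k1"]),0,0,0]))[0].ravel()
E
python3 - <<'E'
import numpy as np,cv2
from h import *
a=np.load("pics/scene0.npz");b=np.load("pics/side0.npz")
print(tri((a,(207,115)),(b,(305,157))))
c=[cv2.resize(i["img"][y:y+60,x:x+80,::-1],None,fx=9,fy=9,interpolation=2)[:,:] for i,x,y in((a,158,95),(b,260,140))]
cv2.imwrite("pics/c1.png",cv2.resize(np.vstack(c),(400*1,600)) if 0 else np.hstack([cv2.resize(k,(400,300)) for k in c]))
E
```

```text
(array([ 0.50490721, -0.23671369,  0.07552789]), [np.float64(0.001168218166745228), np.float64(0.0011682181667451506)])
```

View pics/c1.png

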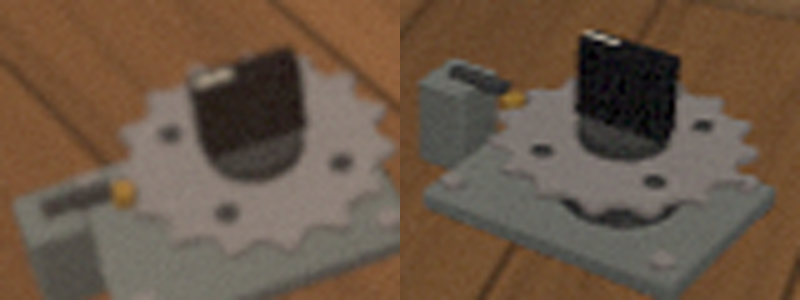

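```bash
python3 - <<'E'
import numpy as np,cv2
from h import *
from rig import manip
a=np.load("pics/scene0.npz");b=np.load("pics/side0.npz")
S=lambda u,v:(u/5+158,v/5+95)
D=lambda u,v:((u-400)/5+260,v/5+140)
for n,p,q in(("line end",(196,82),(584,36)),("pawl",(122,193),(512,98)),("right top",(297,52),(678,60)),("hole",(168,133),(542,149)),("hole2",(341,162),(703,126)),("hole3",(227,212),(655,181))):
    print(n,tri((a,S(*p)),(b,D(*q))))
d=manip.get_image("wrist");print(d["camera_matrix"],d["k1"],d["hand_eye"])
E
python3 steer.py '{"rows":[[0.0346,-0.014,0,0],[0.0346,-0.014,0,0],[0.0346,-0.014,0,0],[0.0346,-0.014,0,0],[0.0346,-0.014,0,0]]}'; python3 steer.py '{"rows":[[0.0346,-0.014,0,0],[0.0346,-0.014,0,0],[0.0346,-0.014,0,0],[0.0346,-0.014,0,0],[0.0346,-0.014,0,0]]}'
for i in 1; do :; done
python3 steer.py '{"rows":[[0,0,0,-0.12],[0,0,0,-0.12],[0,0,0,-0.12],[0,0,0,-0.12],[0,0,0,-0.12]]}'
python3 steer.py '{"rows":[[0,0,0,-0.12],[0,0,0,-0.12],[0,0,0,-0.12],[0,0,0,-0.12],[0,0,0,-0.12]]}'
python3 steer.py '{"rows":[[0,0,0,-0.12],[0,0,0,-0.12],[0,0,0,-0.12],[0,0,0,-0.12],[0,0,0,-0.12]]}'
python3 steer.py '{"rows":[[0,0,0,-0.12],[0,0,0,-0.12],[0,0,0,-0.12],[0,0,0,-0.12],[0,0,0,-0.12]]}'
python3 steer.py '{"rows":[[0,0,0,-0.053],[0,0,0,0]]}'
cat >> h.py <<'E'
def wrist(manip):
    from scipy.spatial.transform import Rotation as R
    s=manip.get_state();d=dict(manip.get_image("wrist"));q=s["ee_rot"]
    W=np.eye(4);W[:3,:3]=R.from_quat(np.r_[q[1:],q[0]]).as_matrix();W[:3,3]=s["position"]
    d["T"]=W@d["hand_eye"];d["W"]=W;return d
E
python3 - <<'E'
from h import *
from rig import manip
d=wrist(manip);np.savez("pics/w1.npz",**d);cv2.imwrite("pics/w1.png",d["img"][:,:,::-1])
print(d["W"],manip.get_state()["qpos"])
for X in((.5275,-.2396,.098),(.478,-.229,.098)):print(proj(d,X))
E
```

```text
clock: 0.57
position: [0.3806, -0.3736, 0.253]
ee_rot: [-0.0, 0.974, 0.228, -0.0]
contact_force: [-1.0, 0.0, 0.4]
width: 0.0858
gripper_force: 0.0
clock: 0.98
position: [0.5044, -0.2336, 0.2532]
ee_rot: [-0.0, 0.973, 0.229, -0.0]
contact_force: [0.8, -1.6, -0.7]
width: 0.0855
gripper_force: 0.0
clock: 1.4
position: [0.5035, -0.2349, 0.2529]
ee_rot: [-0.0, 0.861, 0.509, -0.0]
contact_force: [0.2, 0.3, -0.4]
width: 0.0852
gripper_force: 0.0
clock: 1.82
position: [0.5034, -0.2352, 0.2529]
ee_rot: [-0.0, 0.672, 0.741, -0.0]
contact_force: [0.0, -0.6, 0.8]
width: 0.0855
gripper_force: 0.0
clock: 2.23
position: [0.5034, -0.2352, 0.2529]
ee_rot: [-0.0, 0.423, 0.906, 0.0]
contact_force: [-0.4, -0.1, -0.5]
width: 0.0854
gripper_force: 0.0
clock: 2.65
position: [0.5034, -0.2352, 0.253]
ee_rot: [-0.0, 0.136, 0.991, 0.0]
contact_force: [-0.0, -0.5, -0.3]
width: 0.0853
gripper_force: 0.0
clock: 2.82
position: [0.5034, -0.2352, 0.253]
ee_rot: [-0.0, 0.113, 0.994, 0.0]
contact_force: [-0.4, 0.1, 0.2]
width: 0.0854
gripper_force: 0.0
[[-9.74556894e-01  2.24139449e-01 -6.07273014e-04  5.03395021e-01]
 [ 2.24139285e-01  9.74557066e-01  3.26939473e-04 -2.35185493e-01]
 [ 6.65102239e-04  1.82507379e-04 -9.99999762e-01  2.52973622e-01]
 [ 0.00000000e+00  0.00000000e+00  0.00000000e+00  1.00000000e+00]] [-5.62263541e-01  2.47276959e-01  1.54600917e+00 -4.47559570e-05
  1.34886761e+00 -1.90494677e+00]
[255.09138672 205.81204867]
[254.32388557 157.35399245]
```

View pics/w1.png

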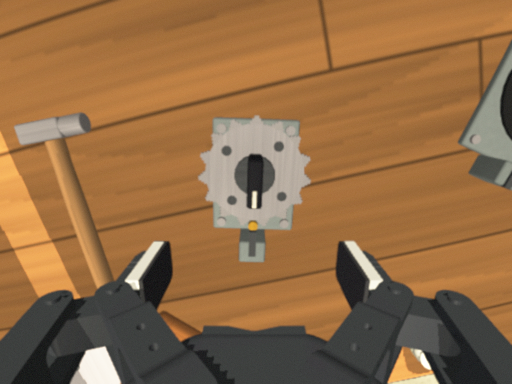

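The picture shows the toothed blade centred at about (255,175). Its bar knob runs from (256,155) to (254,208), with the white line towards the pawl at (252,226). I'll measure the bar by mask.

Run:
```python
from h import *
d=np.load("pics/w1.npz");a=np.load("pics/scene0.npz");b=np.load("pics/side0.npz")
g=d["img"].max(2).astype(int);m=np.zeros(g.shape,np.uint8);m[140:222,235:275]=(g[140:222,235:275]<40)
n,l,s,c=cv2.connectedComponentsWithStats(m);i=1+s[1:,4].argmax();print(s[i],c[i])
w=np.zeros(g.shape,np.uint8);w[185:215,245:265]=d["img"].min(2)[185:215,245:265]>190
u=((l==i)|(w>0)).astype(np.uint8);print(w.sum())
r=cv2.minAreaRect(cv2.findNonZero(u));print(r)
P=np.array([plane(d,p,.098) for p in cv2.boxPoints(r)]);print(P,P.mean(0))
# heights: line end and far end over wrist+scene
for q,p in(((254.5,208.5),(196/5+158,82/5+95)),((256,154.5),(297/5+158,52/5+95))):print(tri((d,q),(a,p)))
wc=cv2.moments(w,True);lp=plane(d,(wc["m10"]/wc["m00"],wc["m01"]/wc["m00"]),.098);print(lp)
# blade centre
gr=d["img"].astype(int);k=np.zeros(g.shape,np.uint8)
for q in((226,151),(278,147),(232,200),(281,197)):print(plane(d,q,.046))
```

```text
[249 155  14  53 269] [257.133829   172.14126394]
47
((255.5, 181.0), (52.0, 13.0), 90.0)
[[ 0.47454272 -0.23358124  0.098     ]
 [ 0.47742509 -0.22111208  0.098     ]
 [ 0.53039099 -0.23289972  0.098     ]
 [ 0.52734878 -0.24605857  0.098     ]] [ 0.50242689 -0.2334129   0.098     ]
(array([ 0.52819861, -0.23982687,  0.10134277]), [np.float64(0.0011091584191730555), np.float64(0.0011091584191732326)])
(array([ 0.47709952, -0.22782684,  0.09669811]), [np.float64(0.0016319607407607993), np.float64(0.0016319607407608951)])
[ 0.52070731 -0.23917065  0.098     ]
[ 0.47181805 -0.2613645   0.046     ]
[ 0.48092118 -0.20137359  0.046     ]
[ 0.53164317 -0.26935315  0.046     ]
[ 0.54138721 -0.21008902  0.046     ]
```

```bash
python3 steer.py '{"rows":[[0,0,0.033,0],[0,0,0.033,0],[0,0,0.034,0],[0,0,0.034,0],[0,0,0.034,0]]}'; python3 steer.py '{"rows":[[0,0,0,0],[0,0,0,0],[0,0,0,0],[0,0,0,0],[0,0,0,0]]}' 0.0 50;python3 steer.py '{"rows":[[0,0,0,0],[0,0,0,0],[0,0,0,0],[0,0,0,0],[0,0,0,0]]}'
python3 -c "
from rig import manip
s=manip.get_state();print(s['qpos'],s['moment'],s['contact_force'])"
```

```text
clock: 3.28
position: [0.5035, -0.2353, 0.0841]
ee_rot: [0.0, 0.114, 0.993, -0.0]
contact_force: [1.1, -1.1, -0.4]
width: 0.0854
gripper_force: 0.0
clock: 3.7
position: [0.5051, -0.2362, 0.0877]
ee_rot: [0.002, 0.113, 0.994, -0.001]
contact_force: [-0.5, -0.0, -0.1]
width: 0.0255
gripper_force: 0.0
clock: 4.12
position: [0.505, -0.2348, 0.0876]
ee_rot: [0.002, 0.114, 0.994, 0.0]
contact_force: [0.8, 4.2, 5.6]
width: 0.0154
gripper_force: 49.1
[-0.5615184   0.38977336  1.78597033  0.00272873  0.96226731 -1.90580875] [ 0.59215696 -0.16629571 -0.12367179] [0.77555887 4.18840973 5.64844064]
```

```bash
python3 steer.py '{"rows":[[0,0,0,0.08],[0,0,0,0.08],[0,0,0,0.08],[0,0,0,0.08],[0,0,0,0.1]]}'; python3 -c "
from rig import manip
s=manip.get_state();print(s['qpos'],s['moment'],s['contact_force'])"
```

```text
clock: 4.53
position: [0.5051, -0.2348, 0.0876]
ee_rot: [0.002, 0.32, 0.947, 0.001]
contact_force: [0.9, 3.6, 5.4]
width: 0.015
gripper_force: 49.0
[-0.56133129  0.38973949  1.78595055  0.00249113  0.96218474 -1.48172924] [ 0.48768721 -0.14937565 -0.04243419] [0.86600568 3.64561419 5.40769003]
```

```bash
python3 steer.py '{"rows":[[0,0,0,0],[0,0,0,0]]}'
python3 - <<'E'
from h import *
from rig import manip
d=wrist(manip);cv2.imwrite("pics/w2.png",d["img"][:,:,::-1]);x=d["W"][:2,0];print(np.degrees(np.arctan2(x[1],x[0])),manip.get_state()["moment"],manip.get_state()["contact_force"])
E
```

```text
clock: 4.7
position: [0.505, -0.2348, 0.0876]
ee_rot: [0.002, 0.318, 0.948, 0.001]
contact_force: [1.6, 3.4, 5.0]
width: 0.0154
gripper_force: 49.2
142.8667794780585 [ 0.45503183 -0.05192212 -0.11971517] [1.00085769 3.30714624 5.63946102]
```

View pics/w2.png

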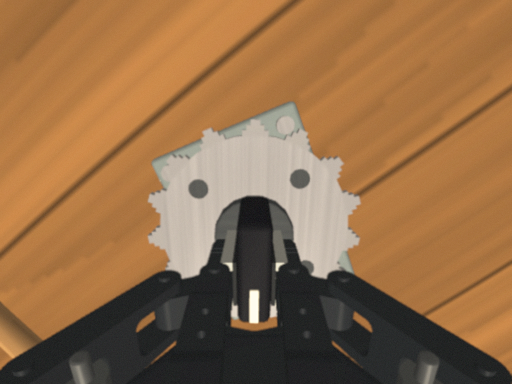

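The bar is gripped at (253,265) in line with the jaws, and the base plate has turned in view, so the blade follows the tool. 24° is done and 0.836 rad remains.

```bash
python3 steer.py '{"rows":[[0,0,0,0.084],[0,0,0,0.084],[0,0,0,0.084],[0,0,0,0.084],[0,0,0,0.083]]}'; python3 steer.py '{"rows":[[0,0,0,0.084],[0,0,0,0.084],[0,0,0,0.083],[0,0,0,0.083],[0,0,0,0.083]]}';python3 steer.py '{"rows":[[0,0,0,0],[0,0,0,0]]}'
python3 - <<'E'
from h import *
from rig import manip
d=wrist(manip);cv2.imwrite("pics/w3.png",d["img"][:,:,::-1]);x=d["W"][:2,0];s=manip.get_state();print(np.degrees(np.arctan2(x[1],x[0])),s["moment"],s["qpos"])
E
```

```text
clock: 5.17
position: [0.5051, -0.2348, 0.0876]
ee_rot: [0.002, 0.51, 0.86, 0.001]
contact_force: [0.9, 4.5, 5.9]
width: 0.0156
gripper_force: 49.0
clock: 5.58
position: [0.5051, -0.2348, 0.0876]
ee_rot: [0.002, 0.677, 0.736, 0.001]
contact_force: [1.5, 3.9, 5.0]
width: 0.0153
gripper_force: 49.0
clock: 5.75
position: [0.5051, -0.2348, 0.0876]
ee_rot: [0.002, 0.676, 0.737, 0.001]
contact_force: [1.5, 2.9, 6.1]
width: 0.0155
gripper_force: 49.3
94.9808846361693 [ 0.40146536  0.04643856 -0.08167767] [-0.56134946  0.38980759  1.7859383   0.00249044  0.96224541 -0.64972927]
```

View pics/w3.png

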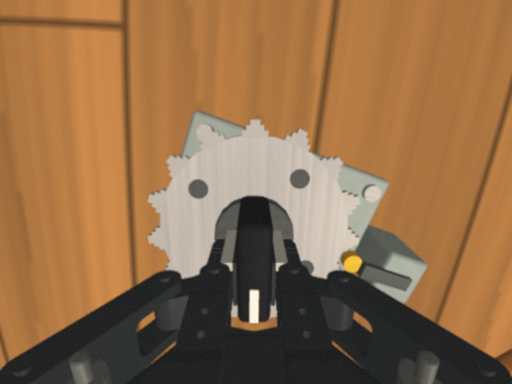

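The bar is still in line with the jaws, and the pawl at (352,263) sits in a gap about 72° from the white line. Now I'll release and lift.

```bash
python3 steer.py '{"rows":[[0,0,0,0],[0,0,0,0],[0,0,0,0],[0,0,0,0],[0,0,0,0]]}' 0.085;python3 steer.py '{"rows":[[0,0,0,0],[0,0,0,0],[0,0,0,0]]}';python3 steer.py '{"rows":[[0,0,-0.03,0],[0,0,-0.03,0],[0,0,-0.035,0],[0,0,-0.035,0],[0,0,-0.035,0]]}';python3 steer.py '{"rows":[[0,0,0,0],[0,0,0,0],[0,0,0,0]]}';  python3 - <<'E'
from h import *
from rig import manip
d=wrist(manip);cv2.imwrite("pics/w4.png",d["img"][:,:,::-1]);print(manip.get_state()["contact_force"])
E
```

```text
clock: 6.22
position: [0.5035, -0.2355, 0.0853]
ee_rot: [0.0, 0.675, 0.737, -0.0]
contact_force: [0.6, -0.8, -0.9]
width: 0.0749
gripper_force: 0.0
clock: 6.47
position: [0.5035, -0.2353, 0.0852]
ee_rot: [-0.0, 0.675, 0.738, -0.0]
contact_force: [0.2, 0.1, 0.0]
width: 0.0849
gripper_force: 0.0
clock: 6.88
position: [0.5032, -0.2351, 0.2518]
ee_rot: [-0.0, 0.675, 0.738, -0.0]
contact_force: [0.3, 0.2, -1.3]
width: 0.0854
gripper_force: 0.0
clock: 7.13
position: [0.5031, -0.235, 0.2499]
ee_rot: [-0.0, 0.675, 0.738, -0.0]
contact_force: [-0.1, 0.3, 0.7]
width: 0.0848
gripper_force: 0.0
[ 0.23349794  0.06904734 -0.90325652]
```

View pics/w4.png

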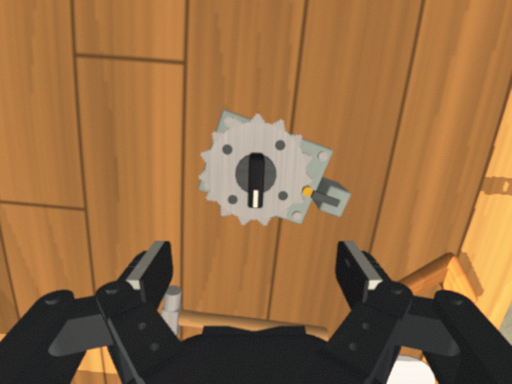

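The white line still points straight down the picture at (255,200), with the pawl seated at (307,191), 72° away. The gripper is clear.

```bash
python3 -c "
from rig import manip
print(manip.sign_off())"
```

```text
the job is handed in; nothing more can be done
None
```

I turned the saw blade three clicks clockwise (about 72° by the wrist pose and camera), let go with the pawl seated in the last picture, left the plain disc alone, and handed the job in at about 7 s on the robot clock; no verdict was returned.

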